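Hold an eyepiece down in a sprung ring cradle

ROBOT

A 7-joint arm with a two-finger parallel gripper is mounted at the origin on a cart in front of the work surface, level with it; the furniture and walls round the work are solid. World frame = base frame: x ahead of the robot, y to its left, z up, the work surface at z = 0. Lengths are in mm, angles in rad, forces in N, time in s.
With the tool pointing down it reaches from about 425 to 925 mm from the base axis. Payload 6.8 kg.
Tool frame: the origin (TCP) lies on the centre line of the jaws, within the pads' length; the fingertips stand arm.tip_extent ahead of it and the grasp point (between the pads) lies 5 mm behind it (arm.tip_extent is the distance from the TCP to the fingertips, in mm); z points along the fingers, y is the line along which they close (so a half turn about z gives the same grasp; the last joint's range is limited). The gripper opens to 85 mm and grips with 20 to 120 N. Pads are 22 mm wide; open, the fingers measure 114 mm over their backs; the gripper's body (76 mm by 85 mm) begins 54 mm behind the grasp point. The pads swing forward as they close: fully open they stand 13 mm farther back than shut.
Start: joints at [-1.23, 0.477, 0.022, 1.555, -0.011, 1.109, -0.083], TCP at [292.871, 608.172, 245.308] pointing down, gripper open.
Joint ranges: [-2.96, 2.96], [-0.34, 2.1], [-1.41, 1.46], [0.24, 2.44], [-1.37, 4.51], [0.17, 1.92], [-2.96, 2.96]. Speed limits (rad/s): [2.39, 2.39, 3.14, 3.14, 3.14, 3.14, 3.14].

INTERFACE

Orientations are given as a unit quaternion [w, x, y, z].
In Python, from workcell import arm gives the robot as it stands.
- The arm moves only by the tool servo_tool, never from a script. Its argument "commands" is one flat list of numbers, 7 for each row, row after row: the shift along the tool's x, y, z in m, then the turn, a rotation vector about the tool's x, y, z in rad, then the opening, from 0 (shut) to 1 (fully open). In form: [dx, dy, dz, rx, ry, rz, jaw, dx, dy, dz, rx, ry, rz, jaw, ...]. A call has 1 to 10 rows; each row is the pose to reach, as a shift and turn from the pose commanded when the call began, along the tool's axes at that moment; what a row does not reach only later rows make up. A row lasts 1/10 s, in which the tool goes at most 50 mm and 8.59 degrees, less where a joint would pass 70% of its speed; a pose out of reach is approached as far as the arm can. A call with a gripper value outside its range is refused whole. The fingers move at their own pace and stop on an object; the grip force is fixed at half the most. Time passes only in rows, so rows that repeat a pose let the fingers close. It gives the time, the measured TCP pose, the force, the opening and the grip force at its end, in the units of the state.
- arm.observe(): the state, without advancing time (a new reading comes with each control period).
- arm.capture(name): name is "scene" or "top" or "wrist"; returns a dict with "img" (480x640x3 uint8, red, green, blue), "z_map" (480x640 float32, mm along the optical axis (not along the pixel's ray), 0 where there is no reading), "fx", "fy", "cx", "cy" (pixels), "view" (4x4, takes a point from world to camera coordinates). Camera axes: x right, y up, looking along -z (the intrinsics and any distortion apply to the point x, -y, -z); pixel columns grow to the right and rows downward; lengths in mm; the calibration is good to about 2 mm. A picture is of the moment at which its call begins.
- arm.hand_in(): hands the job in; it is judged then, once.
The state is a dict: "clock": time; "qpos": joint angles; "joint_vel": joint speeds; "joint_efforts": joint torques, N m; "ee_pos": TCP position; "ee_rot": TCP orientation; "ft_force": force on the tool from outside, world axes, zero at the start; "torque": the same for the moment, N m; "width": finger opening in mm; "finger_force": force on a finger pad.
Only numpy, scipy, OpenCV 4.12 (cv2) and the standard library are available. Lean on these libraries where they do the work, as an engineer would, in place of code of your own. Each camera call takes 0.05 s, during which the arm holds its last target. There are 200 camera calls.

TASK

Stand the spare eyepiece, cup end down, in the sprung ring of the wider of the two cradles, press it down until the top of the ring is level with the rim of the fixed collar around it (not down to the stop), and finish while still gripping or pressing the eyepiece so that it stays at that level; I will then tighten the collar's screw. Push on the eyepiece only, not on the ring, and leave the objective case and the other small things where they stand.

Things in the scene. Friction and masses are not known exactly. Their poses are not given: they have to be found in the camera images.
- eyepiece_centre (a point): Spare eyepiece: black stepped round part, 60 mm tall, about 0.12 kg, standing on its wide cup end (42 mm diameter, lower 36 mm); above a flat shoulder 36 mm up is its barrel (32 mm diameter, upper 24 mm). Point on its axis, 30 mm above its underside; z along the axis, up. It and the objective case stand in front of the cradles; which is farther left varies.
- objective_case_centre (a point): Objective case, not to be disturbed: round pale pot with a slightly wider black lid, 44 mm diameter, 60 mm tall, with no step down to a barrel. Point on its axis half-way up.
- wide_ring_top (a point): Centre of the top face of the wider sprung ring (the right one): dark steel, 58 mm outside, 47 mm bore, sliding up and down in a fixed aluminium collar. 12 mm below its top face is an inner ledge on which the eyepiece's cup stands. The point moves with the ring; at rest it is 52 mm above the table, 12 mm above the collar's rim. z is up.
- wide_collar_rim (a point): Centre of the rim of the wider cradle's fixed collar, 40 mm above the table. The collar is a tube of 74 mm outside diameter on a round 88 mm flange that is bolted to the table, with a small screw in its side toward the robot. z is up.
- wide_ring (a joint): How far the wider ring is pressed down (m): 0 = up (rest), 0.012 = its top level with the collar's rim, 0.020 = lower stop. The spring needs about 3 N to start, 8 N when level, 11 N at the stop, and lifts ring and eyepiece again when let go; the eyepiece's own weight does not move it.
- narrow_ring_top (a point): Centre of the top of the narrower ring (the wrong one): same collar and same outside, but its bore is only 32 mm and the eyepiece's cup does not go in. Which cradle stands on the left varies. Room: a fixed camera on posts stands to the right of the cradles, its near left corner at about x 0.50, y 0.14; it and the instruments to its right are up to 0.25 m tall, with their fronts at x 0.42 or more.
- lens_tube: Bystander: short black tube, 30 mm diameter, 28 mm tall, behind the cradles. Origin at the centre of its underside.
- oil: Bystander: small amber dropper bottle, 29 mm diameter, 83 mm tall, behind the cradles at the left. Origin at the centre of its underside.
- dish: Bystander: clear round dish, 34 mm diameter, 10 mm tall, near the table's front edge to the right. Origin at the centre of its underside.
- marker: Bystander: pen 127 mm long, 15 mm thick, lying along the table's front edge. Origin at the centre of its underside.
Not all that is in view belongs to the job. What is shaped like the part that bears eyepiece_centre but blue or turquoise is not meant.

How it is judged (in metres and radians):
On the way:
1. the eyepiece is lifted off the table, above the height of the cradles (height (world z) of eyepiece_centre above 0.065 m), for 0.1 s.
At the end, for the whole second after the job is handed in: The wide ring is 9 to 15 mm down (level with the rim within 3 mm); the eyepiece stands on its ledge, centred within 5 mm, upright within 0.1 rad, pressing the ring with over 4 N; the fingers bear on the eyepiece with over 2 N and the robot does not touch the ring (value of joint wide_ring between 0.009 and 0.015 m and horizontal distance between eyepiece_centre and wide_ring_top below 0.005 m and z of eyepiece_centre in the frame of wide_ring_top between 0.0155 and 0.0205 m and angle between eyepiece_centre's own z axis and vertical below 0.1 rad and contact force between the fingers and eyepiece above 2 N and contact force between each of the arm, the fingers and wide_ring below 0.5 N and contact force between eyepiece and wide_ring above 4 N); the arm keeps its last pose, push and grip.
It fails at once if the objective case is moved by more than 20 mm (distance of objective_case_centre from where it was at the start of the episode above 0.02 m).
It fails at once if another small loose thing (the lens tube) is moved by more than 30 mm (distance of lens_tube from where it was at the start of the episode above 0.03 m).
It fails at once if another small loose thing (the small dish) is moved by more than 30 mm (distance of dish from where it was at the start of the episode above 0.03 m).
It fails at once if another small loose thing (the marker) is moved by more than 30 mm (distance of marker from where it was at the start of the episode above 0.03 m).
It fails at once if another small loose thing (the oil bottle) is moved by more than 30 mm (distance of oil from where it was at the start of the episode above 0.03 m).
It also fails if it takes over 48 s, if anything falls off the work surface, if the arm or the gripper's body presses on something with over 40 N, if the wrist force passes 120 N, or if a joint passes its speed limit or range.

## Working session

There is one attempt and no reset: what is moved stays moved. The work goes in short steps, Python scripts to look and compute and a tool call to move; the robot and the scene stay as the last step left them, time stands still between calls to the robot, and variables do not carry over. Pictures are saved under pics/ and viewed, at most 10 in all, crops included, and the job is handed in when it is done.

Besides the shell and the picture viewer there is one more tool, called after "Emit:" as name(argument=value, ...) on one line, values as JSON. servo_tool: Moves the arm, as the interface text tells. Its arguments: {"type":"object","properties":{"commands":{"type":"array","items":{"type":"number"}}},"required":["commands"]}

```bash
mkdir -p pics; ls
cat > h.py <<'E'
import numpy as np, cv2
from workcell import arm
def save(c,n): cv2.imwrite(f'pics/{n}.png',cv2.cvtColor(c['img'],cv2.COLOR_RGB2BGR))
def pts(c):
    v,u=np.mgrid[0:480,0:640]; z=c['z_map']
    P=np.stack([(u-c['cx'])/c['fx']*z,-(v-c['cy'])/c['fy']*z,-z,np.ones_like(z)],-1)
    W=P@np.linalg.inv(c['view']).T
    W[z==0]=np.nan
    return W[...,:3]
def ray(c,u,v,h):
    M=np.linalg.inv(c['view']); d=M[:3,:3]@[(u-c['cx'])/c['fx'],-(v-c['cy'])/c['fy'],-1]; o=M[:3,3]
    return o+d*(h-o[2])/d[2]
E
python3 - <<'E'
from h import *
print(arm.observe(), arm.tip_extent)
for n in ('scene','top'):
    c=arm.capture(n); save(c,n); np.savez('pics/'+n,**c); print(n,np.linalg.inv(c['view'])[:3,3],c['fx'],c.keys())
E
```

```text
pics
{'clock': 0.0, 'qpos': array([-1.23011859,  0.47779617,  0.02231   ,  1.55645117, -0.01147256,
        1.10930053, -0.08315671]), 'joint_vel': array([-2.53864286e-03, -1.86843366e-04,  3.16595954e-05,  1.21517426e-04,
        1.89116237e-03,  1.03972237e-03, -3.56649642e-04]), 'joint_efforts': array([ 6.75959618e-04, -5.96444178e+01,  1.60800666e+00, -2.81197625e+01,
        1.24412737e-02,  9.28773807e-03, -1.66324315e-05]), 'ee_pos': array([292.61463076, 607.64787127, 244.32788158]), 'ee_rot': array([-1.31084871e-04,  2.22508767e-01,  9.74930261e-01, -9.04204186e-04]), 'ft_force': array([ 0.10468808, -0.24536435,  0.73010966]), 'torque': array([-0.02781067, -0.01541266,  0.00977048]), 'finger_force': 0.0, 'width': 85.39835922888025} 14.0
scene [-61.73813811 631.3194666  508.64052448] 467.6699235429662 dict_keys(['img', 'z_map', 'fx', 'fy', 'cx', 'cy', 'view'])
top [391.71155027 144.99816898 887.36911868] 447.46270605188005 dict_keys(['img', 'z_map', 'fx', 'fy', 'cx', 'cy', 'view'])
```

View pics/scene.png

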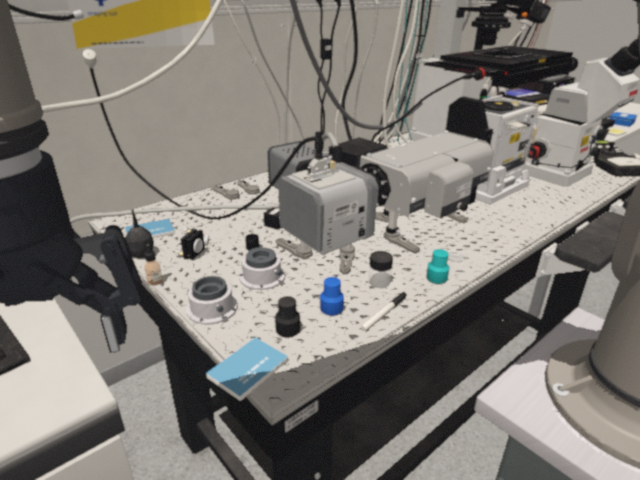

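View pics/top.png

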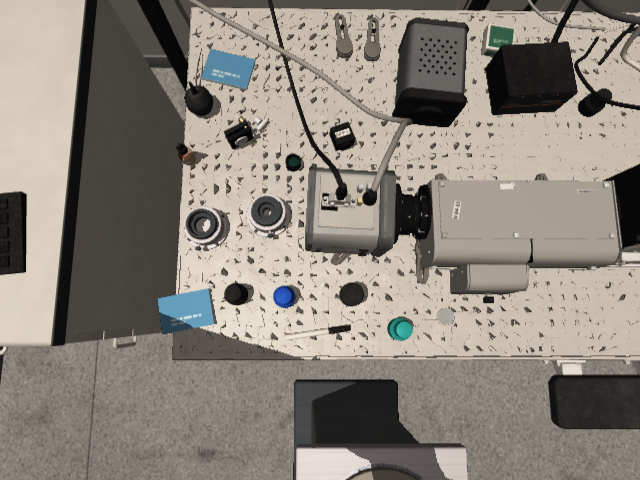

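The black stepped part is at top (236,293) and scene (287,316). The other candidates are blue (285,296), turquoise (400,329), and the objective case with its black lid and pale body (352,293). The cradles are at top (205,226) and (268,214). I'll enlarge and measure these next.

Run:
```python
from h import *
c=dict(np.load('pics/top.npz')); s=dict(np.load('pics/scene.npz'))
a=cv2.resize(c['img'][180:320,170:380],None,fx=3.8,fy=3.8,interpolation=3)[:300]
a=cv2.resize(c['img'][185:310,180:370],(790,520),interpolation=3)
cv2.imwrite('pics/crop.png',a[...,::-1])
a=cv2.resize(s['img'][235:345,180:400],(800,400),interpolation=3)
cv2.imwrite('pics/crop2.png',a[...,::-1])
W=pts(c)
for n,u,v,r in [('eye',236,293,16),('case',352,293,16),('cradL',205,226,26),('cradR',268,214,26),('blue',285,296,16)]:
    w=W[v-r:v+r,u-r:u+r].reshape(-1,3)
    print(n,'ray60',ray(c,u,v,60).round(),'ray52',ray(c,u,v,52).round())
    for lo,hi in ((3,12),(25,34),(35,44),(45,50),(50,55),(55,70)):
        q=w[(w[:,2]>lo)&(w[:,2]<hi)]
        if len(q)>8:
            ce,rr=cv2.minEnclosingCircle(q[:,:2].astype(np.float32)); print(lo,hi,len(q),np.median(q,0).round(1),np.round(ce,1),round(rr,1))
```

```text
eye ray60 [431. 270.  60.] ray52 [432. 271.  52.]
3 12 28 [430.8 258.5   5. ] [433.5 280.1] 35.4
25 34 115 [428.9 268.8  31.4] [432.4 276.7] 20.9
35 44 30 [424.  264.9  36.2] [432.5 274.8] 17.0
55 70 212 [433.  275.9  60.1] [431.9 276.4] 15.2
case ray60 [432.  57.  60.] ray52 [432.  56.  52.]
3 12 32 [413.5  37.6   4. ] [433.9  52.9] 36.2
55 70 451 [430.3  57.3  60. ] [431.3  57.7] 22.1
cradL ray60 [556. 332.  60.] ray52 [558. 334.  52.]
3 12 476 [561.4 338.3   6.1] [571.2 352.6] 64.2
25 34 68 [547.4 344.4  30.2] [547.6 331.3] 36.9
35 44 647 [561.8 343.   39.8] [557.7 343.3] 42.9
45 50 59 [566.7 345.6  48.4] [565.2 343.3] 29.2
50 55 222 [563.5 342.5  51.8] [565.2 342.6] 29.0
cradR ray60 [580. 214.  60.] ray52 [582. 215.  52.]
3 12 333 [573.9 206.    6. ] [597.  222.9] 68.0
25 34 51 [557.4 212.   30.6] [574.5 215.5] 33.8
35 44 533 [588.4 218.   39.8] [584.5 217.1] 43.3
45 50 85 [594.3 221.5  48.9] [590.9 219.3] 28.9
50 55 414 [589.1 218.6  52. ] [590.7 219.1] 28.6
blue ray60 [426. 180.  60.] ray52 [426. 180.  52.]
3 12 17 [409.1 201.9   3.5] [426.6 185.4] 34.3
25 34 131 [425.3 181.7  31.8] [427.6 183.7] 20.9
35 44 23 [427.2 175.7  36.2] [427.6 183.4] 17.3
55 70 212 [427.9 183.9  60.1] [427.8 184. ] 14.9
```

View pics/crop.png

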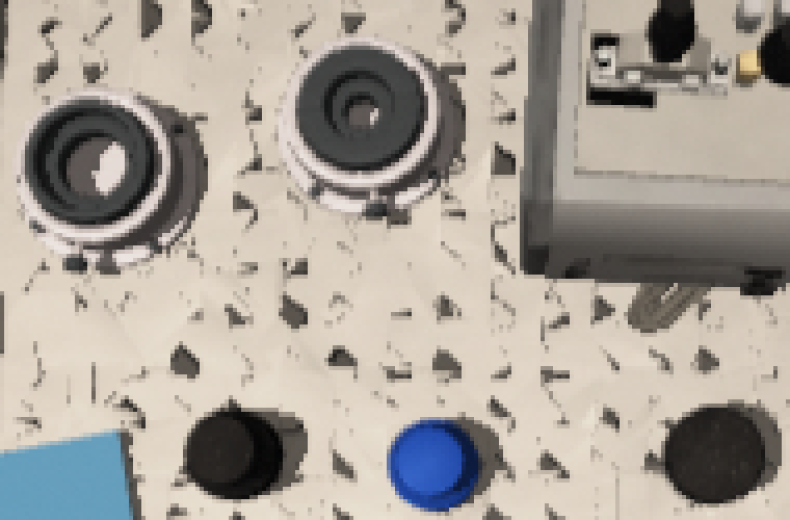

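View pics/crop2.png

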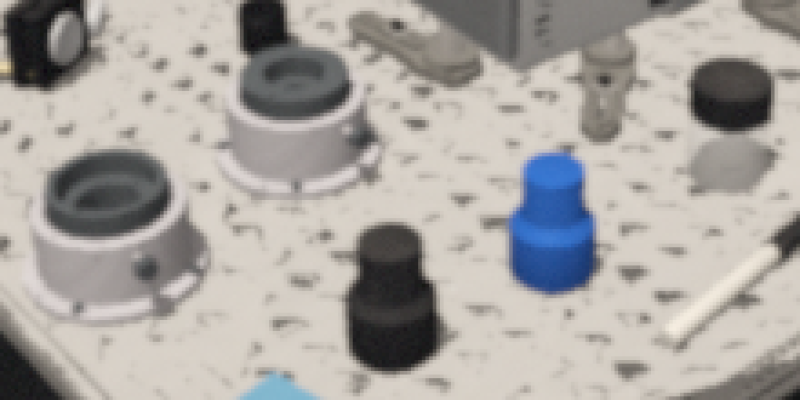

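The cup-shaped black part at top (236,293) is stepped, black and has a 32 mm barrel, so it is the eyepiece, at (432,276). The case, at (431,58), has a pale body and no step. The left cradle (205,226) has the larger bore, so it is the wide one, with its ring at (565,343). Heights and diameters match the given sizes. I'll move above the eyepiece.

Emit:
servo_tool(commands=[-0.27, -0.238, 0.09, 0, 0, 0.55, 1, -0.27, -0.238, 0.09, 0, 0, 0.55, 1, -0.27, -0.238, 0.09, 0, 0, 0.55, 1, -0.27, -0.238, 0.09, 0, 0, 0.55, 1, -0.27, -0.238, 0.09, 0, 0, 0.55, 1, -0.27, -0.238, 0.09, 0, 0, 0.55, 1, -0.27, -0.238, 0.09, 0, 0, 0.55, 1, -0.27, -0.238, 0.09, 0, 0, 0.55, 1, -0.27, -0.238, 0.09, 0, 0, 0.55, 1, -0.27, -0.238, 0.09, 0, 0, 0.55, 1])

```text
clock: 1.1
ee_pos: [432.7, 276.7, 155.2]
ee_rot: [-0.0, 0.479, 0.878, -0.0]
ft_force: [0.0, 0.2, -0.3]
width: 85.3
finger_force: 0.0
```

```bash
cat > m.py <<'E'
from h import *
from scipy.spatial.transform import Rotation as R
def tool(p):
    o=arm.observe(); q=o['ee_rot']; r=R.from_quat(q[[1,2,3,0]])
    return (r.inv().apply(np.array(p)-o['ee_pos'])).round(1)
def st():
    o=arm.observe(); q=o['ee_rot']; r=R.from_quat(q[[1,2,3,0]]).as_matrix()
    print(round(o['clock'],2),o['ee_pos'].round(1),'ty',r[:,1].round(3),'tz',r[:,2].round(3),'F',o['ft_force'].round(1),'w',round(o['width'],1),'ff',round(o['finger_force'],1))
def look(cam,c0,r,lo,hi):
    c=arm.capture(cam) if isinstance(cam,str) else cam; W=pts(c).reshape(-1,3)
    q=W[(np.hypot(W[:,0]-c0[0],W[:,1]-c0[1])<r)&(W[:,2]>lo)&(W[:,2]<hi)]
    if len(q)<9: return c,None
    ce,rr=cv2.minEnclosingCircle(q[:,:2].astype(np.float32)); print(len(q),q.mean(0).round(1),np.round(ce,1),round(rr,1)); return c,ce
E
python3 - <<'E'
from m import *
st()
c,ce=look('wrist',(432,276),30,55,66); save(c,'w1'); print(tool((432,276,54)))
for x,y in ((432,276),(565,343)): look(c,(x,y),40,50,66)
E
```

```text
1.1 [432.7 276.7 155.2] ty [ 0.841  0.541 -0.   ] tz [-0.  0. -1.] F [ 0.   0.2 -0.3] w 85.3 ff 0.0
1624 [433.2 278.9  61.3] [433.6 278.2] 15.2
[ -1.3  -1.5 101.4]
1712 [432.9 279.4  60.8] [433.6 278.2] 15.2
2071 [565.3 345.4  53. ] [566.2 344.4] 29.4
```

View pics/w1.png

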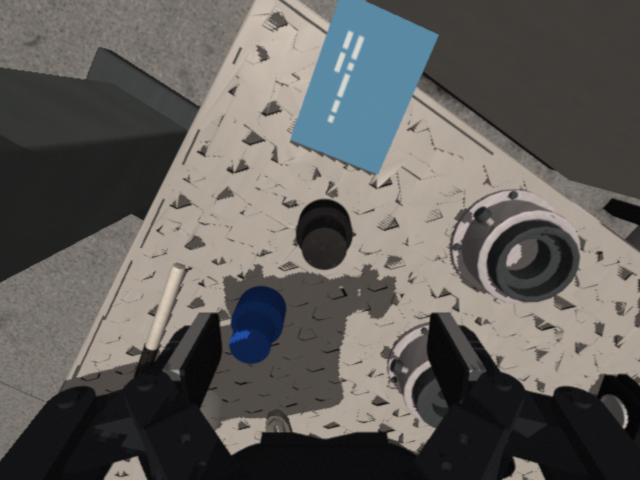

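The wrist picture shows the eyepiece at (325,240), the wide cradle at (520,255) and the blue decoy at (257,325). Both cameras agree within 2 mm. I'll descend and grip.

Emit:
servo_tool(commands=[0, 0, 0.04, 0, 0, 0, 1, 0, 0, 0.08, 0, 0, 0, 1, 0, 0, 0.101, 0, 0, 0, 1, 0, 0, 0.101, 0, 0, 0, 1, 0, 0, 0.101, 0, 0, 0, 0, 0, 0, 0.101, 0, 0, 0, 0, 0, 0, 0.101, 0, 0, 0, 0, 0, 0, 0.101, 0, 0, 0, 0, 0, 0, 0.101, 0, 0, 0, 0, 0, 0, 0.101, 0, 0, 0, 0])

```text
clock: 2.15
ee_pos: [433.4, 277.0, 55.6]
ee_rot: [0.0, 0.479, 0.878, 0.001]
ft_force: [-2.1, -0.2, 7.5]
width: 28.2
finger_force: 58.4
```

Emit:
servo_tool(commands=[0, 0, -0.03, 0, 0, 0, 0, 0, 0, -0.07, 0, 0, 0, 0, 0, 0, -0.07, 0, 0, 0, 0, 0, 0, -0.07, 0, 0, 0, 0])

```text
clock: 2.55
ee_pos: [433.3, 277.0, 125.4]
ee_rot: [0.0, 0.479, 0.878, 0.001]
ft_force: [0.6, -0.5, -1.8]
width: 27.8
finger_force: 59.7
```

Run:
```python
from m import *
st()
s=arm.capture('scene'); w=arm.capture('wrist')
a=cv2.resize(s['img'][190:340,200:400],(600,450),interpolation=3)
cv2.imwrite('pics/g1.png',np.hstack([a,])[...,::-1]); save(w,'w2')
```

```text
2.55 [433.3 277.  125.4] ty [0.841 0.541 0.003] tz [ 0.002  0.002 -1.   ] F [ 0.6 -0.5 -1.8] w 27.8 ff 59.7
```

View pics/g1.png

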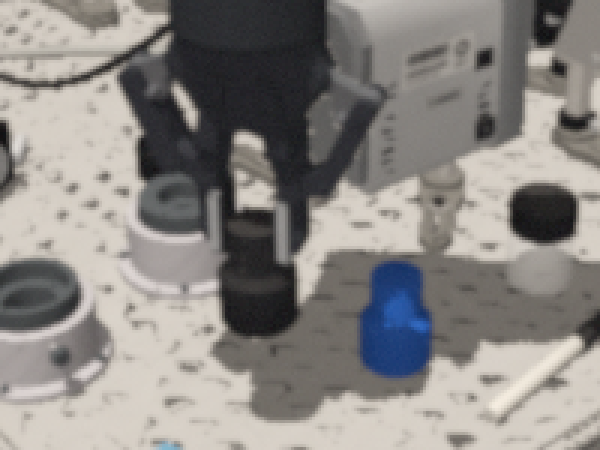

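View pics/w2.png

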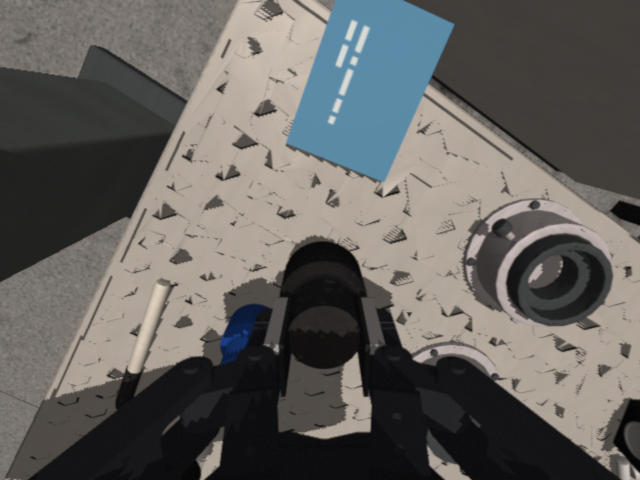

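The pictures show the barrel held between the pads at wrist (325,335), with the fingertips at the shoulder. The wide cradle is clear at (560,280). I'll measure the held eyepiece and the ring in the same wrist view.

Run:
```python
from m import *
c=arm.capture('wrist'); W=pts(c)
look(c,(433,277),17,126,136)       # barrel top
for h in (90,96,102): look(c,(433,277),30,h,h+6)
c,r=look(c,(566,344),40,50,57)
st()
for v in range(300,372,8): print(v,W[v,325].round(1))
```

```text
4139 [432.7 278.2 129.6] [433. 277.] 16.9
350 [423.1 291.5  93.1] [430.1 280.9] 20.4
1001 [425.2 289.8 100.1] [431.5 279.5] 20.6
997 [425.8 287.6 104.1] [430.3 280.5] 17.9
2666 [565.1 345.3  53. ] [566.  344.4] 29.3
2.7 [432.1 276.1 123.3] ty [ 0.841  0.541 -0.002] tz [-0.002 -0.001 -1.   ] F [-0.1 -0.5 -0.9] w 28.2 ff 59.7
300 [425.7 289.8 125.7]
308 [426.2 288.9 130.2]
316 [428.3 285.6 129.5]
324 [430.  283.  130.2]
332 [432.2 279.6 129.6]
340 [434.2 276.5 129.8]
348 [436.  273.7 130.4]
356 [438.2 270.2 129.8]
364 [440.5 266.6 129.4]
```

```bash
cat >> m.py <<'E'
from scipy.optimize import least_squares
def axisfit(c,c0,lo,hi,rad,rng=26):
    W=pts(c).reshape(-1,3); q=W[(np.hypot(W[:,0]-c0[0],W[:,1]-c0[1])<rng)&(W[:,2]>lo)&(W[:,2]<hi)]
    # keep only points on the camera side away from pads: |tool y| small
    o=arm.observe(); ty=R.from_quat(o['ee_rot'][[1,2,3,0]]).as_matrix()[:,1]
    q=q[np.abs((q-[*c0,0])@[ty[0],ty[1],0])<14]
    if len(q)<20: print('few',len(q)); return
    s=least_squares(lambda p:np.hypot(q[:,0]-p[0],q[:,1]-p[1])-rad,c0,loss='soft_l1'); print(lo,hi,len(q),s.x.round(1),'res',round(float(np.median(abs(s.fun))),2)); return s.x
E
python3 - <<'E'
from m import *
c=arm.capture('wrist')
for lo,hi,r in ((75,85,21),(85,95,21),(95,101,21),(110,118,16),(118,127,16)): axisfit(c,(433,277),lo,hi,r)
W=pts(c).reshape(-1,3)
q=W[(np.hypot(W[:,0]-433,W[:,1]-277)<24)&(W[:,2]>60)]; print(np.histogram(q[:,2],range(60,140,5)))
st(); print(arm.observe()['ee_pos'],arm.observe()['ee_pos'])
E
```

```text
75 85 362 [432.6 276.7] res 0.13
85 95 434 [432.7 276.8] res 0.15
95 101 550 [432.9 276.1] res 0.62
110 118 531 [433.8 275.8] res 0.22
118 127 737 [433.8 275.8] res 0.23
(array([   0,    0,  100,  236,  241,  274,  293,  512, 1311,  369,  350,
        565,  648, 3982,  797]), array([ 60,  65,  70,  75,  80,  85,  90,  95, 100, 105, 110, 115, 120,
       125, 130, 135]))
2.75 [432.1 276.  123.2] ty [ 0.841  0.541 -0.002] tz [-0.002 -0.001 -1.   ] F [-0.6  0.2 -1.7] w 27.5 ff 59.7
[432.11818808 276.03825851 123.2460002 ] [432.11818808 276.03825851 123.2460002 ]
```

The axis fits well, with a tilt of about 0.03 rad. The ring lies (133.2, 67.6) mm away, which in tool axes is (-15.2, +148.6).

Emit:
servo_tool(commands=[-0.0152, 0.1486, 0, 0, 0, 0, 0, -0.0152, 0.1486, 0, 0, 0, 0, 0, -0.0152, 0.1486, 0, 0, 0, 0, 0, -0.0152, 0.1486, 0, 0, 0, 0, 0, -0.0152, 0.1486, 0, 0, 0, 0, 0, -0.0152, 0.1486, 0, 0, 0, 0, 0])

```text
clock: 3.35
ee_pos: [564.6, 343.3, 122.9]
ee_rot: [-0.001, 0.479, 0.878, -0.001]
ft_force: [0.9, -0.9, -1.0]
width: 28.0
finger_force: 59.8
```

Run:
```python
from m import *
st(); c=arm.capture('wrist')
for lo,hi,r in ((77,95,21),(112,126,16)): axisfit(c,(566,344),lo,hi,r)
axisfit(c,(566,344),41,51,29,35)
axisfit(c,(566,344),20,38,37,42)
W=pts(c).reshape(-1,3); q=W[(np.hypot(W[:,0]-566,W[:,1]-344)<32)&(W[:,2]>50.5)&(W[:,2]<56)]
r=np.array([565.6,343.8]); s=least_squares(lambda p:np.clip(np.hypot(*(q[:,:2]-p).T)-29,0,9),r); print(len(q),s.x); st()
```

```text
3.35 [564.6 343.3 122.9] ty [ 0.841  0.541 -0.003] tz [-0.003 -0.002 -1.   ] F [ 0.9 -0.9 -1. ] w 28.0 ff 59.8
77 95 734 [565.2 344. ] res 0.14
112 126 1055 [566.4 343.1] res 0.24
41 51 784 [567.3 344.6] res 4.91
20 38 271 [566.7 344.5] res 0.11
1556 [566.24222529 344.64010888]
3.4 [564.6 343.4 123.4] ty [ 0.841  0.541 -0.003] tz [-0.002 -0.001 -1.   ] F [-0.3  0.3 -1.4] w 28.1 ff 59.8
```

Emit:
servo_tool(commands=[0, 0.0012, 0.006, 0, 0, 0, 0, 0, 0.0012, 0.012, 0, 0, 0, 0, 0, 0.0012, 0.016, 0, 0, 0, 0, 0, 0.0012, 0.019, 0, 0, 0, 0, 0, 0.0012, 0.022, 0, 0, 0, 0, 0, 0.0012, 0.022, 0, 0, 0, 0])

```text
clock: 4.0
ee_pos: [566.8, 344.7, 101.8]
ee_rot: [-0.0, 0.479, 0.878, -0.0]
ft_force: [0.2, 0.3, -2.1]
width: 27.8
finger_force: 59.8
```

No contact force with the cup inside the bore. I'll continue to the ledge.

Emit:
servo_tool(commands=[0, 0, 0.003, 0, 0, 0, 0, 0, 0, 0.006, 0, 0, 0, 0, 0, 0, 0.008, 0, 0, 0, 0, 0, 0, 0.008, 0, 0, 0, 0, 0, 0, 0.008, 0, 0, 0, 0])

```text
clock: 4.5
ee_pos: [567.2, 344.9, 94.6]
ee_rot: [0.0, 0.479, 0.878, 0.0]
ft_force: [-0.8, -0.8, 2.8]
width: 27.9
finger_force: 60.0
```

```bash
cat > z.py <<'E'
from m import *
st()
for cam in ('wrist','top','scene'):
    c=arm.capture(cam); W=pts(c).reshape(-1,3); d=np.hypot(W[:,0]-566,W[:,1]-344)
    h=W[:,2]
    for n,a,b,lo,hi in (('ring',25,28,36,58),('rim',32,36,36,43),('barreltop',0,12,60,115),('shoulder',17.5,20,55,85)):
        q=h[(d>a)&(d<b)&(h>lo)&(h<hi)]
        if len(q)>15: print(cam,n,len(q),np.percentile(q,[20,50,80]).round(1))
    if cam=='wrist':
        z=np.median(h[(d<12)&(h>60)&(h<115)]); print(z)
        axisfit(c,(566,344),z-54+16,z-30,21); axisfit(c,(566,344),z-18,z-4,16); axisfit(c,(566,344),20,38,37,42)
    if cam=='scene': cv2.imwrite('pics/s_%d.png'%(100*arm.observe()['clock']),cv2.resize(c['img'][230:330,150:280],(650,500),interpolation=3)[...,::-1])
E
python3 z.py; ls pics
```

```text
4.5 [567.2 344.9  94.6] ty [0.841 0.541 0.   ] tz [ 0.  0. -1.] F [-0.8 -0.8  2.8] w 27.9 ff 60.0
wrist ring 1048 [51.8 52.3 52.9]
wrist rim 1787 [41.  41.5 42. ]
wrist barreltop 2480 [100.1 100.6 101.1]
wrist shoulder 818 [69.3 72.6 74.3]
100.58006326042332
62.580063260423316 70.58006326042332 403 [568.  345.6] res 0.16
82.58006326042332 96.58006326042332 1048 [568.6 344.6] res 0.3
20 38 399 [566.7 344.3] res 0.13
top ring 54 [49.7 50.5 51.7]
top rim 122 [38.8 40.  41.3]
top shoulder 31 [68.4 70.2 72.3]
scene ring 46 [48.2 48.7 49.4]
scene rim 112 [37.6 38.6 39.5]
scene barreltop 64 [96.8 97.3 97.9]
scene shoulder 72 [69.7 71.4 77.3]
crop.png
crop2.png
g1.png
s_465.png
scene.npz
scene.png
top.npz
top.png
w1.png
w2.png
```

The cup is seated: barrel top to ring top is 48.3 mm (48 expected), offset about 1.5 mm. The ring is still about 10.7 mm above the rim, so I'll press in small steps.

Emit:
servo_tool(commands=[0, -0.0005, 0.002, 0, 0, 0, 0, 0, -0.0005, 0.004, 0, 0, 0, 0, 0, -0.0005, 0.006, 0, 0, 0, 0, 0, -0.0005, 0.008, 0, 0, 0, 0, 0, -0.0005, 0.01, 0, 0, 0, 0, 0, -0.0005, 0.01, 0, 0, 0, 0, 0, -0.0005, 0.01, 0, 0, 0, 0])

```text
clock: 5.35
ee_pos: [567.1, 344.9, 84.6]
ee_rot: [0.0, 0.479, 0.878, 0.0]
ft_force: [0.2, -0.2, 5.7]
width: 27.7
finger_force: 60.3
```

```bash
python3 z.py; ls pics | grep s_
```

```text
5.35 [567.1 344.9  84.6] ty [0.841 0.541 0.001] tz [ 0.001  0.001 -1.   ] F [ 0.2 -0.2  5.7] w 27.7 ff 60.3
wrist ring 1057 [42.  42.5 43. ]
wrist rim 1896 [41.  41.5 42. ]
wrist barreltop 2550 [90.2 90.7 91.1]
wrist shoulder 850 [61.7 63.4 66.4]
90.65286864853286
52.65286864853286 60.65286864853286 412 [568.  345.6] res 0.15
72.65286864853286 86.65286864853286 1039 [568.6 344.5] res 0.28
20 38 633 [570.4 346.2] res 1.26
top ring 46 [39.6 40.9 42.3]
top rim 107 [38.5 39.8 41.1]
top shoulder 27 [59.4 60.3 61.9]
scene ring 52 [38.4 39.6 40.6]
scene rim 103 [37.7 38.4 39.1]
scene barreltop 64 [86.9 87.5 87.9]
scene shoulder 98 [60.2 63.3 75.3]
s_465.png
s_550.png
```

Emit:
servo_tool(commands=[0, 0, 0.001, 0, 0, 0, 0, 0, 0, 0.001, 0, 0, 0, 0, 0, 0, 0.001, 0, 0, 0, 0])

```text
clock: 5.8
ee_pos: [567.1, 344.8, 83.7]
ee_rot: [0.0, 0.479, 0.878, 0.001]
ft_force: [-0.4, -0.4, 5.1]
width: 27.4
finger_force: 60.4
```

```bash
python3 z.py; ls pics | grep s_
```

```text
5.8 [567.1 344.8  83.7] ty [0.841 0.541 0.001] tz [ 0.001  0.001 -1.   ] F [-0.4 -0.4  5.1] w 27.4 ff 60.4
wrist ring 1049 [41.1 41.6 42.1]
wrist rim 1922 [41.  41.5 42. ]
wrist barreltop 2548 [89.3 89.7 90.3]
wrist shoulder 847 [60.7 62.6 66. ]
89.74326626327887
51.74326626327887 59.74326626327887 400 [568.  345.6] res 0.17
71.74326626327887 85.74326626327887 1051 [568.6 344.5] res 0.27
20 38 670 [571.3 346.8] res 1.73
top ring 48 [38.5 39.5 40.5]
top rim 101 [38.6 39.7 40.9]
top shoulder 28 [58.6 59.3 61. ]
scene ring 60 [37.6 38.3 39.7]
scene rim 91 [37.5 38.1 39. ]
scene barreltop 66 [86.1 86.5 87.1]
scene shoulder 100 [59.3 62.4 73.9]
s_465.png
s_550.png
s_595.png
```

View pics/s_550.png

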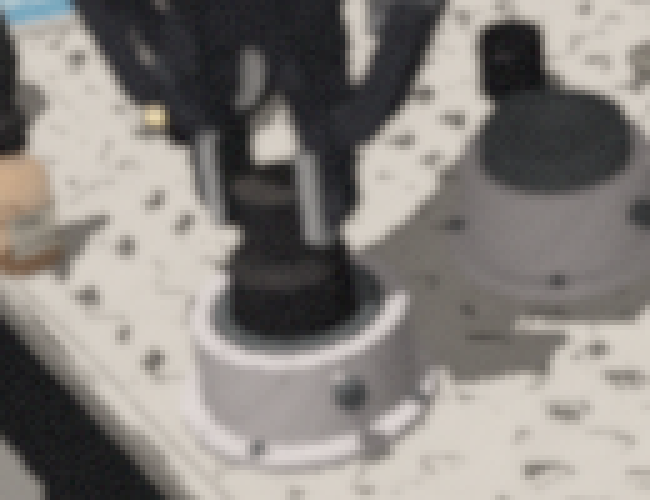

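The picture shows the eyepiece upright in the ring at (290,270), with the ring flush with the rim and the fingers well above it. Depth in all three views gives the ring level with the rim within 0.3 mm, and it presses with about 7 N. I'll hand in now.

```bash
python3 -c "
from workcell import arm; print(arm.hand_in())"
```

```text
the job is handed in; nothing more can be done
None
```

The job is handed in: the eyepiece stands cup down in the wider (left) cradle, the ring level with the collar rim within about 0.3 mm by depth readings from three cameras, and the gripper is still holding it there; the hand-in returned no verdict.

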